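Finish the pyramid of capacitor cans

TASK

The capacitor cans are stored as a 3-2-1 pyramid on the three-place wooden rack: the bottom row is full and one can of the second row is already there. Take the two loose cans of the same size (not the thinner one), lay one in the empty gap of the bottom row beside the second-row can, and lay the other on top, in the gap between the two second-row cans. All cans must lie parallel with their ends about flush, at rest, and let go.

Things in the scene. Friction and masses are not known exactly. Their poses are not given: they have to be found in the camera images.
- rack: Fixed wooden rack; origin under its middle, at bench height, z up. 4 mm plate 36 (x) x 140 (y) mm; dowels along x make 3 places at y = -42, 0, 42 mm, each with a black can along x, centred at x = 0, centre 24 mm above the bench. Second row: gaps at y = -21 (empty) and +21 mm (can_seated), can centres 58 mm above the bench. Top of the pyramid: y = 0, can centre 92 mm above the bench.
- can_seated: Black capacitor can, 40 mm diameter, 56 mm long, about 0.1 kg, already lying loose in the second row at the rack's y = +21 mm, where it stays. Origin at its centre, x along its length.
- can_1: Loose black capacitor can, 40 mm diameter, 56 mm long, about 0.1 kg, flat ends, lying level in a small one-place wooden chock fixed to the bench (36 mm along the can, 56 mm across, low dowels at both sides); both ends overhang it by 10 mm, free to be gripped end to end. Origin at its centre, 24 mm above the bench; x along its length.
- can_2: Another can just like can_1, in a chock of the same kind; either can may go in either place. Origin at its centre, x along its length. (A thinner can of 30 mm diameter and the same length lies in a narrower chock nearby; it is not part of the job.)
Things that resemble listed ones, but are neither listed nor needed, are in the scene too. Leave any blue or pink look-alike of the can_1 alone.

How it is judged:
By the outcome, as a careful person would: the job done as asked, in the order asked, and still so for the second after the job is handed in, with the robot touching nothing.
It also fails if it takes over 58 s, if anything falls off the work surface, if the arm or the gripper's body presses on something with over 40 N, if the wrist force passes 120 N, or if a joint passes its speed limit or range.

ROBOT

A 6-joint arm with a two-finger parallel gripper is mounted at the origin on a cart in front of the work surface, level with it; the furniture and walls round the work are solid. World frame = base frame: x ahead of the robot, y to its left, z up, the work surface at z = 0. Lengths are in m, angles in degrees, forces in N, time in s.
With the tool pointing down it reaches from about 0.35 to 0.875 m from the base axis. Payload 4.2 kg.
Tool frame: the origin (TCP) lies on the front face of the gripper's body, between the roots of the fingers; the fingertips stand 70 mm ahead of it and the grasp point (between the pads) lies 51 mm ahead of it; z points along the fingers, y is the line along which they close (so a half turn about z gives the same grasp; the last joint's range is limited). The gripper opens to 87 mm and grips with 3 to 60 N. Pads are 19 mm wide; open, the fingers measure 117 mm over their backs; the gripper's body (75 mm by 190 mm) begins 51 mm behind the grasp point.
Start: joints at [-62.017, 22.042, 0.453, 0, -68.411, -14.817], TCP at [0.142, -0.609, 0.292] pointing down, gripper open.
Joint ranges: [-179.83, 179.83], [-69.29, 118.12], [-61.27, 80.66], [-181.25, 117.63], [-171.15, -9.14], [-177.46, 177.46]. Speed limits (degrees/s): [159.86, 159.86, 180, 180, 180, 180].

INTERFACE

Orientations are given as a 3x3 rotation matrix whose columns are the frame's x, y, z axes.
In Python, from station import r gives the robot as it stands.
- The arm moves only by the shell command python3 -m pendant 'ROWS' [OPENING]. ROWS is JSON, a list of rows, each a list of 2 entries, a list of its own where there are three numbers: the shift along the tool's x, y, z in mm, then the turn, a rotation vector about the tool's x, y, z in rad. A call has 1 to 10 rows; each row is the pose to reach, as a shift and turn from the pose commanded when the call began, along the tool's axes at that moment; what a row does not reach only later rows make up. A row lasts 1/10 s, in which the tool goes at most 50 mm and 8.59 degrees, less where a joint would pass 70% of its speed; a pose out of reach is approached as far as the arm can. A call with a gripper value outside its range is refused whole. OPENING is the opening, from 0 (shut) to 1 (fully open), set as the call begins (- or left out, the last holds). The fingers move at their own pace and stop on an object; the grip force is fixed at half the most. Time passes only in rows, so rows that repeat a pose let the fingers close. It gives the time, the measured TCP pose, the force, the opening and the grip force at its end, in the units of the state.
- r.sense(): the state, without advancing time (a new reading comes with each control period).
- r.capture(name): name is "scene" or "top" or "wrist"; returns a dict with "frame" (384x512x3 uint8, red, green, blue), "vertical_fov" (degrees; the focal length in pixels is half the picture's height over the tangent of half this angle, whatever the lens; pixels are square), "cx", "cy" (the principal point, pixels), "rvec" (rotation vector, rad) and "tvec" (3), from world to camera coordinates, as OpenCV has them. Camera axes: x right, y down, z forward; pixel columns grow to the right and rows downward; lengths in m; the calibration is good to about 2 mm. A picture is of the moment at which its call begins. There is no depth.
- r.finish_job(): hands the job in; it is judged then, once.
The state is a dict: "time_s": time; "joints": joint angles; "joint_velocities": joint speeds; "effort": joint torques, N m; "tcp_pos": TCP position; "ee_rot": TCP orientation; "wrist_force": force on the tool from outside, world axes, zero at the start; "moment": the same for the moment, N m; "gripper_width": opening from 0.0 (shut) to 1.0 (fully open); "gripper_force": force on a finger pad.
Only numpy, scipy, OpenCV 4.12 (cv2) and the standard library are available. Lean on these libraries where they do the work, as an engineer would, in place of code of your own. Each camera call takes 0.05 s, during which the arm holds its last target. There are 200 camera calls.

## Working session

There is one attempt and no reset: what is moved stays moved. The work goes in short steps, Python scripts to look and compute and a shell command to move; the robot and the scene stay as the last step left them, time stands still between calls to the robot, and variables do not carry over. Pictures are saved under pics/ and viewed, at most 14 in all, crops included, and the job is handed in when it is done.

```bash
ls; mkdir -p pics
python3 - <<'E'
from station import r
import cv2,json,numpy as np
for n in("scene","top"):
    c=r.capture(n); np.save(f'{n}.npy',c,allow_pickle=True)
    cv2.imwrite(f'pics/{n}0.png',cv2.resize(c['frame'][:,:,::-1],(800,600),interpolation=cv2.INTER_CUBIC))
    print(n,c['vertical_fov'],c['cx'],c['cy'],c['rvec'],c['tvec'])
s=r.sense();print(s['ee_rot'],s['tcp_pos'],s['time_s'])
E
```

```text
pics
scene 49.02040391882565 254.6178959651588 194.21426109580116 [ 0.75836902 -2.37430624  1.34248446] [0.43230324 0.16515747 0.82404765]
top 54.915709316088936 250.07212416610076 189.890916134199 [ 2.11252199 -2.11161098  0.20845766] [0.06953094 0.51576074 0.9549445 ]
[[-9.73759621e-01 -2.27578307e-01 -5.60413643e-04]
 [-2.27578968e-01  9.73757779e-01  1.89764885e-03]
 [ 1.13843434e-04  1.97539218e-03 -9.99998042e-01]] [ 0.14226596 -0.60817582  0.29127635] 0.1
```

View pics/scene0.png

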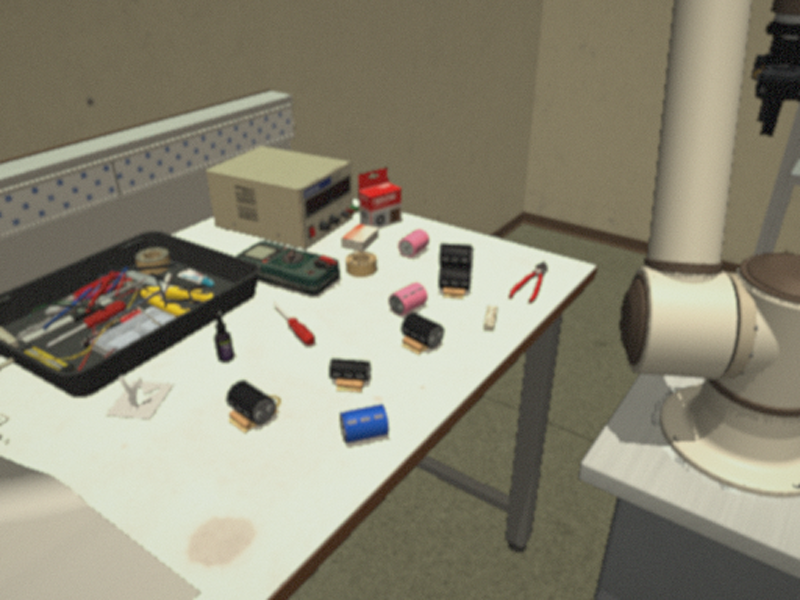

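View pics/top0.png

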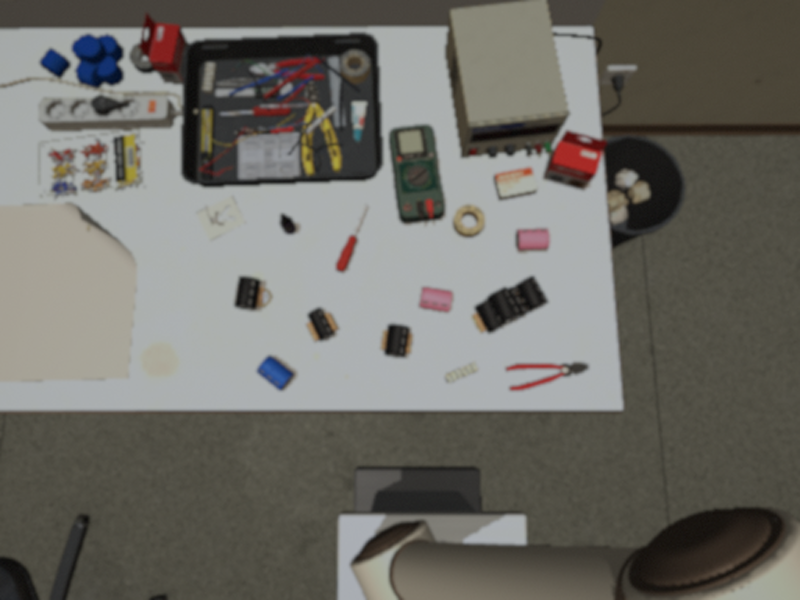

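Candidates (top view, 800x600 px): black (250,293), (322,323; looks smaller and is probably the thin one) and (397,340). Not wanted: rack (510,304), pink (436,299) and (533,239), blue (276,373). I choose (397,340) and (250,293) and will check them in a close crop.

```bash
cat > h.py <<'E'
import numpy as np,cv2
def world(c,u,v,z):
    "pixel (original 512x384) -> world point on plane z"
    f=192/np.tan(np.radians(c['vertical_fov'])/2); R=cv2.Rodrigues(np.array(c['rvec'],float))[0]
    d=R.T@np.array([(u-c['cx'])/f,(v-c['cy'])/f,1]); o=-R.T@np.array(c['tvec'],float)
    return o+d*(z-o[2])/d[2]
def pix(c,p):
    f=192/np.tan(np.radians(c['vertical_fov'])/2)
    K=np.array([[f,0,c['cx']],[0,f,c['cy']],[0,0,1.]])
    return cv2.projectPoints(np.atleast_2d(np.array(p,float)),np.array(c['rvec'],float),np.array(c['tvec'],float),K,None)[0][:,0]
E
python3 - <<'E'
from h import *
c=np.load('top.npy',allow_pickle=True).item()
g=c['frame'][165:250,140:360,::-1]
cv2.imwrite('pics/crop1.png',cv2.resize(g,(792,306),interpolation=cv2.INTER_CUBIC))
for n,u,v,z in[('canA',250,293,.034),('thin',322,323,.03),('canB',397,340,.034),('rack',510,304,.06),('blue',276,373,.03)]:
    print(n,world(c,u*.64,v*.64,z).round(3))
# dark blobs
m=(c['frame'].max(2)<60).astype(np.uint8); n,l,st,ce=cv2.connectedComponentsWithStats(m)
for i in range(1,n):
    if st[i,4]>80 and 140<ce[i,0]<360 and 165<ce[i,1]<250:
        pts=np.argwhere(l==i)[:,::-1].astype(np.float32); print(ce[i].round(1),st[i,4],cv2.minAreaRect(pts),world(c,*ce[i],.03).round(3))
print('base',pix(c,[0,0,0]))
E
```

```text
canA [0.526 0.321 0.034]
thin [0.473 0.192 0.03 ]
canB [0.442 0.059 0.034]
rack [ 0.501 -0.136  0.06 ]
blue [0.385 0.269 0.03 ]
[158.1 187.3] 215 ((158.29730224609375, 187.2162322998047), (12.494322776794434, 18.08388900756836), 9.462323188781738) [0.528 0.327 0.03 ]
[326.1 194.3] 736 ((326.107421875, 193.65403747558594), (19.514780044555664, 41.40486526489258), 62.241458892822266) [ 0.508 -0.141  0.03 ]
[204.8 207.4] 131 ((205.00001525878906, 207.00003051757812), (16.994115829467773, 8.049844741821289), 63.43495178222656) [0.471 0.195 0.03 ]
[253.4 217.6] 207 ((253.6692657470703, 217.6461944580078), (12.155404090881348, 17.985034942626953), 7.125016689300537) [0.443 0.061 0.03 ]
base [[276.97538394 389.45163856]]
```

View pics/crop1.png

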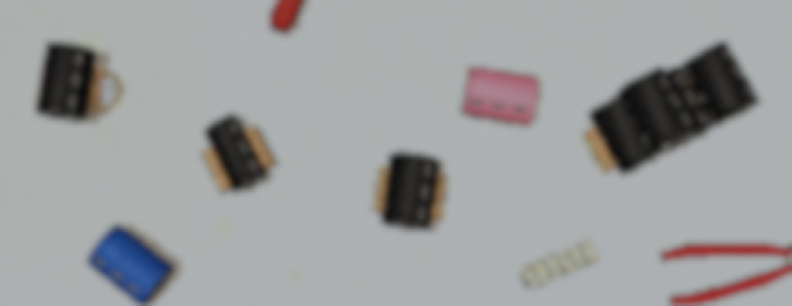

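The crop shows canA at crop (68,80) and canB at (412,190), both wide. The one at (238,153) is clearly thinner, so it is excluded. The rack is at (670,105). I'll go closer for a wrist look.

```bash
python3 -m pendant '[[[-398,480,0],[0,0,-1.34]],[[-398,480,0],[0,0,-1.34]],[[-398,480,0],[0,0,-1.34]],[[-398,480,0],[0,0,-1.34]],[[-398,480,0],[0,0,-1.34]],[[-398,480,0],[0,0,-1.34]],[[-398,480,0],[0,0,-1.34]],[[-398,480,0],[0,0,-1.34]],[[-398,480,0],[0,0,-1.34]],[[-398,480,0],[0,0,-1.34]]]' 1
python3 - <<'E'
from station import r
from h import *
c=r.capture('wrist'); np.save('w1.npy',c,allow_pickle=True)
cv2.imwrite('pics/w1.png',cv2.resize(c['frame'][:,:,::-1],(800,600),interpolation=cv2.INTER_CUBIC))
s=r.sense(); print(s['tcp_pos'],s['ee_rot'],s['joints'],c['vertical_fov'])
R=cv2.Rodrigues(c['rvec'])[0];print(-R.T@c['tvec'],R)
E
```

```text
time_s: 1.1
tcp_pos: [0.3656, -0.1591, 0.2923]
ee_rot: [[0.001, -1.0, 0.001], [-1.0, -0.001, 0.0], [-0.0, -0.001, -1.0]]
wrist_force: [1.5, -0.1, 0.1]
gripper_width: 0.999
gripper_force: 0.0
[ 0.36886017 -0.15448734  0.29255823] [[ 0.00713366 -0.99996871  0.00341848]
 [-0.99997389 -0.00712969  0.00117385]
 [-0.00114944 -0.00342676 -0.99999347]] [  0.78604792  -0.76419227 -28.44582937  -0.07304012 -62.12161314
  -0.34338589] 62.21421085363247
[ 0.36611919 -0.23887161  0.3845089 ] [[-9.99999445e-01 -1.00226989e-03  3.24242480e-04]
 [-8.64480395e-04  9.56693729e-01  2.91095107e-01]
 [-6.01956606e-04  2.91094665e-01 -9.56694065e-01]]
```

View pics/w1.png

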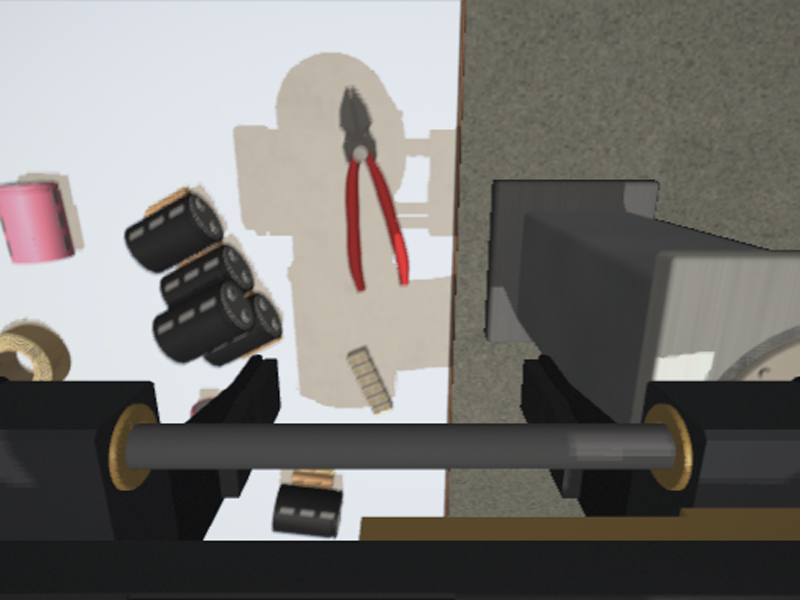

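The wrist view shows the rack at x 125–285, y 185–365. The seated can is raised at (205,320), towards world +y, and the gap is at about (190,255) on the -y side. canB is at (308,510). I'll fit poses by silhouette.

```bash
cat >> h.py <<'E'
from scipy.optimize import minimize
a=np.linspace(0,2*np.pi,40)
def hull(c,p,yaw,o,R=.02,L=.056):
    "pixels of a can at offset o=(x,y,z) of a frame at p=(x,y), yaw"
    e=np.array([[s*L/2,R*np.cos(t),R*np.sin(t)] for s in(-1,1) for t in a])+o
    cy,sy=np.cos(yaw),np.sin(yaw)
    w=np.c_[p[0]+cy*e[:,0]-sy*e[:,1],p[1]+sy*e[:,0]+cy*e[:,1],e[:,2]]
    return cv2.convexHull(pix(c,w).astype(np.float32))[:,0]
S=4
def draw(c,q,cans):
    m=np.zeros((384*S,512*S),np.uint8)
    for o in cans: cv2.fillConvexPoly(m,np.round((hull(c,q[:2],q[2],o)+.5)*S*16-8).astype(int),1,shift=4)
    return m
def fit(c,q0,cans,block=None,thr=75):
    "block: list of (u0,v0,u1,v1) original-pixel rectangles to ignore"
    g=cv2.resize(c['frame'].max(2),None,fx=S,fy=S,interpolation=cv2.INTER_CUBIC)
    m=cv2.morphologyEx((g<thr).astype(np.uint8),cv2.MORPH_CLOSE,np.ones((6*S,6*S),np.uint8))
    w=cv2.dilate(draw(c,q0,cans),np.ones((12*S,12*S),np.uint8))
    for u0,v0,u1,v1 in block or[]: w[int(v0*S):int(v1*S),int(u0*S):int(u1*S)]=0
    def cost(d):
        k=draw(c,np.array(q0)+np.array(d)*[.001,.001,.01],cans)
        return float(((k!=m)&(w>0)).sum())/S/S
    b=min((minimize(cost,s,method='Nelder-Mead',options=dict(initial_simplex=np.array(s)+np.array([[0,0,0],[6,0,0],[0,6,0],[0,0,8]]),xatol=.02,fatol=.05)) for s in([0,0,0],[3,-3,3],[-3,3,-3])),key=lambda b:b.fun)
    q=np.array(q0)+b.x*[.001,.001,.01]
    v=cv2.resize(c['frame'][:,:,::-1],None,fx=S,fy=S); 
    for o in cans: cv2.polylines(v,[np.round((hull(c,q[:2],q[2],o)+.5)*S).astype(int)],True,(0,255,0),1)
    return q,b.fun,v
RACK=[(0,-.042,.024),(0,0,.024),(0,.042,.024),(0,.021,.058)]
CAN=[(0,0,.024)]
E
python3 - <<'E'
from h import *
c=np.load('w1.npy',allow_pickle=True).item()
# initial: ends of rack bottom cans
A=world(c,175*.64,232*.64,.03);B=world(c,240*.64,335*.64,.03);print(A,B)
y=B-A; yaw=np.arctan2(-y[0],y[1]); q0=[*((A+B)/2)[:2],yaw]; print(q0)
q,f,v=fit(c,q0,RACK,[(160,222,512,384)]); print(q,np.degrees(q[2]),f)
cv2.imwrite('pics/f1.png',v[100*S:250*S,60*S:240*S])
t=np.load('top.npy',allow_pickle=True).item()
for q0,cans in((q,RACK),([.443,.059,0],CAN),([.526,.321,0],CAN)):
    q,f,v=fit(t,q0,cans); print('top',q,np.degrees(q[2]),f)
E
```

```text
[ 0.52671621 -0.18218302  0.03      ] [ 0.48751483 -0.10356832  0.03      ]
[np.float64(0.507115519788448), np.float64(-0.14287566842816787), np.float64(0.4625686979190155)]
[ 0.50941773 -0.14222994  0.48519742] 27.799764361601387 688.4375
top [ 0.50821904 -0.1458402   0.56035841] 32.1061718931859 162.3125
top [ 0.44403511  0.05898375 -0.00419624] -0.24042664264140218 81.3125
top [ 0.53083289  0.32653886 -0.22763942] -13.042778064032957 74.4375
```

View pics/f1.png

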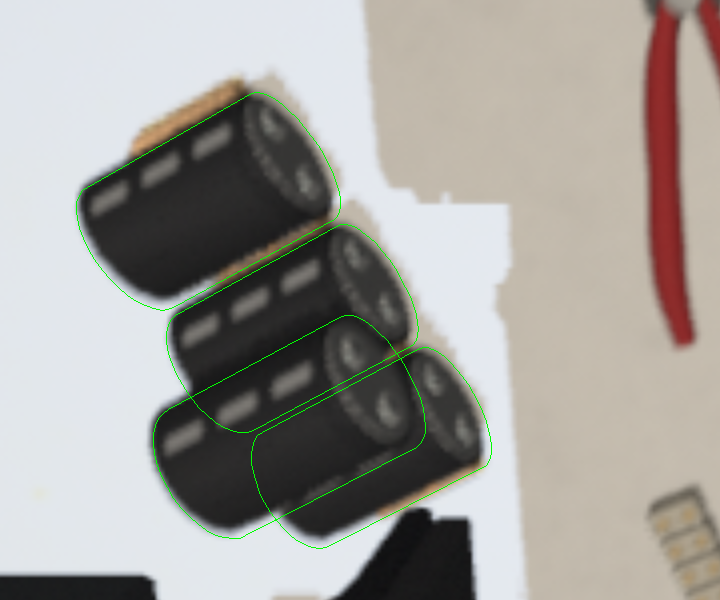

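```bash
python3 - <<'E'
s=open('h.py').read()
s=s.replace("K,None)","K,np.array([c.get('k1',0.),0,0,0]))").replace("6*S,6*S","3*S,3*S")
s=s.replace("    d=R.T@np.array([(u-c['cx'])/f,(v-c['cy'])/f,1])","    K=np.array([[f,0,c['cx']],[0,f,c['cy']],[0,0,1.]])\n    d=R.T@np.r_[cv2.undistortPoints(np.array([[[u,v]]],float),K,np.array([c.get('k1',0.),0,0,0])).ravel(),1]")
open('h.py','w').write(s)
E
python3 - <<'E'
from h import *
c=np.load('w1.npy',allow_pickle=True).item()
for k in(0,-.05,-.1,-.15,-.2,-.25):
    c['k1']=k
    for thr in (75,100):
        q,f,v=fit(c,[.509,-.142,.485],RACK,[(160,222,512,384)],thr); print(k,thr,q,np.degrees(q[2]).round(2),f)
t=np.load('top.npy',allow_pickle=True).item()
for k in(0,-.1,-.2):
  t['k1']=k
  for q0,cans in(([.508,-.143,.5],RACK),([.443,.059,0],CAN),([.528,.325,-.1],CAN)):
    q,f,v=fit(t,q0,cans,None,90); print('top',k,q,np.degrees(q[2]).round(1),f)
E
```

```text
0 75 [ 0.50847541 -0.14314291  0.46534515] 26.66 1080.625
0 100 [ 0.50906863 -0.14293109  0.48263642] 27.65 593.875
-0.05 75 [ 0.51134402 -0.14338445  0.47804366] 27.39 887.5
-0.05 100 [ 0.51130891 -0.14355178  0.47783191] 27.38 403.25
-0.1 75 [ 0.51363572 -0.14366762  0.48947149] 28.04 774.8125
-0.1 100 [ 0.51363695 -0.14368985  0.48920024] 28.03 355.4375
-0.15 75 [ 0.51523655 -0.14338598  0.49625441] 28.43 799.25
-0.15 100 [ 0.51487332 -0.14350991  0.4940523 ] 28.31 433.0
-0.2 75 [ 0.516151   -0.14330372  0.50177695] 28.75 834.8125
-0.2 100 [ 0.51615393 -0.14419268  0.49741094] 28.5 522.8125
-0.25 75 [ 0.51699443 -0.14303429  0.50433512] 28.9 815.4375
-0.25 100 [ 0.51687351 -0.14377253  0.50103937] 28.71 565.625
top 0 [ 0.50736394 -0.1443768   0.54333396] 31.1 126.125
top 0 [ 0.44310176  0.05937528 -0.13776169] -7.9 64.875
top 0 [ 0.52977808  0.32678391 -0.1867049 ] -10.7 57.0
top -0.1 [ 0.50722883 -0.14499693  0.53491084] 30.6 110.25
top -0.1 [ 0.44342012  0.05990099 -0.19137316] -11.0 64.375
top -0.1 [ 0.5286543   0.32852824 -0.13640197] -7.8 50.25
top -0.2 [ 0.50728037 -0.14629599  0.52176691] 29.9 95.9375
top -0.2 [ 0.44200784  0.05981349 -0.19213554] -11.0 63.4375
top -0.2 [ 0.52688977  0.33046938 -0.13568682] -7.8 42.5
```

k1 is about -0.09, and the rack sits at about (0.513,-0.144) with yaw about 28°. Next I hover over canB.

```bash
python3 -m pendant '[[[-214,-74,90],[0,0,0.17]],[[-214,-74,90],[0,0,0.17]],[[-214,-74,90],[0,0,0.17]],[[-214,-74,90],[0,0,0.17]],[[-214,-74,90],[0,0,0.17]],[[-214,-74,90],[0,0,0.17]],[[-214,-74,90],[0,0,0.17]]]'
cat >> h.py <<'E'
def go(s,q,z,ax=0.):
    "tool-frame shift (mm) and turn about tool z to hover at q=(x,y,yaw of the can axis), TCP height z"
    R=np.array(s['ee_rot']); d=R.T@(np.array([q[0],q[1],z])-s['tcp_pos'])*1000
    best=None
    y=np.arctan2(R[1,1],R[0,1]); t=(q[2]-y+np.pi/2)%np.pi-np.pi/2
    Rt=np.array([[np.sin(y+t),np.cos(y+t),0],[-np.cos(y+t),np.sin(y+t),0],[0,0,-1]])
    return d.round(1),cv2.Rodrigues(R.T@Rt)[0].ravel().round(4)
E
python3 - <<'E'
from station import r
from h import *
c=r.capture('wrist'); c['k1']=-.09; np.save('w2.npy',c,allow_pickle=True)
s=r.sense(); print(s['tcp_pos'],s['time_s'])
for z in (75,100):
    q,f,v=fit(c,[.443,.06,-.17],CAN,None,z); print(q,np.degrees(q[2]),f)
cv2.imwrite('pics/w2.png',cv2.resize(v,(800,600),interpolation=cv2.INTER_AREA))
print(go(s,q,.083),go(s,[.513,-.1437,.49],.25))
E
```

```text
time_s: 1.85
tcp_pos: [0.4394, 0.0536, 0.2013]
ee_rot: [[-0.168, -0.986, -0.002], [-0.986, 0.168, -0.001], [0.002, 0.002, -1.0]]
wrist_force: [-0.1, 0.3, 0.1]
gripper_width: 0.998
gripper_force: 0.0
[0.43931435 0.05280541 0.20188382] 1.9
[ 0.44405947  0.06029308 -0.14144565] -8.104238842981399 167.0
[ 0.44490672  0.06028349 -0.14064988] -8.058644274312806 131.3125
(array([ -8.4,  -4.4, 118.9]), array([ 1.5706e+00, -2.3300e-02,  7.0000e-04])) (array([ 181.2, -105.9,  -48.1]), array([ 1.486e+00, -5.093e-01,  3.000e-04]))
```

View pics/w2.png

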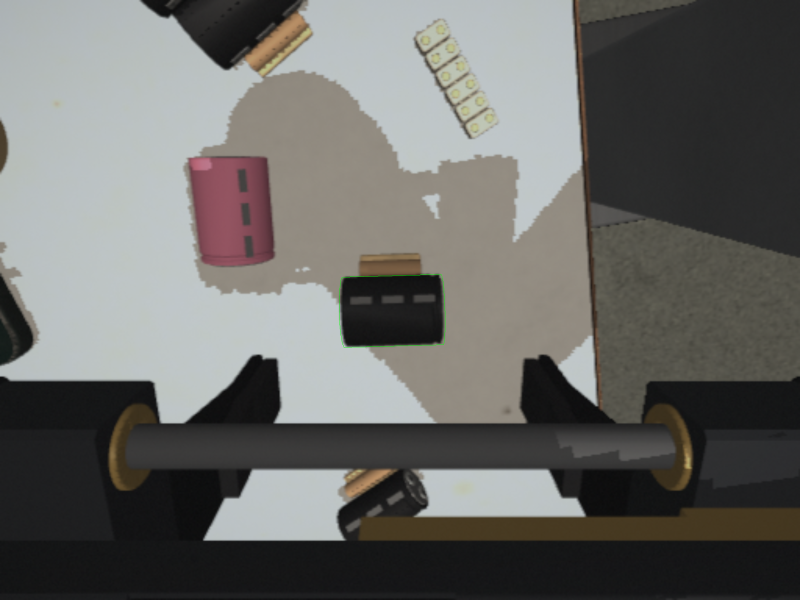

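```bash
sed -i 's/Rt=np.array.*/Rt=np.array([[-np.sin(y+t),np.cos(y+t),0],[np.cos(y+t),np.sin(y+t),0],[0,0,-1]])/' h.py
python3 -m pendant '[[[-8,-4,45],[0,0,-0.028]],[[-8,-4,80],[0,0,-0.028]],[[-8,-4,80],[0,0,-0.028]],[[-8,-4,80],[0,0,-0.028]]]'
python3 - <<'E'
from station import r
from h import *
s=r.sense(); print(s['tcp_pos'],go(s,[.4449,.0603,-.1406],.079))
E
```

```text
time_s: 2.3
tcp_pos: [0.4451, 0.0591, 0.123]
ee_rot: [[-0.144, -0.99, 0.0], [-0.99, 0.144, -0.0], [0.0, -0.0, -1.0]]
wrist_force: [0.3, -0.1, 0.1]
gripper_width: 1.001
gripper_force: 0.0
[0.44514091 0.05907976 0.12304328] (array([-1.2,  0.4, 44. ]), array([-0.0001, -0.0005, -0.0035]))
```

```bash
python3 -m pendant '[[[-1,0,25],[0,0,-0.003]],[[-1,0,40],[0,0,-0.003]],[[-1,0,44],[0,0,-0.003]],[[-1,0,44],[0,0,-0.003]]]'
python3 -m pendant '[[[0,0,0],[0,0,0]],[[0,0,0],[0,0,0]],[[0,0,0],[0,0,0]],[[0,0,0],[0,0,0]],[[0,0,0],[0,0,0]],[[0,0,0],[0,0,0]],[[0,0,0],[0,0,0]]]' 0
```

```text
time_s: 2.7
tcp_pos: [0.446, 0.0611, 0.0796]
ee_rot: [[-0.14, -0.99, 0.002], [-0.99, 0.14, 0.001], [-0.001, -0.002, -1.0]]
wrist_force: [0.1, 0.9, 0.0]
gripper_width: 1.002
gripper_force: 0.0
time_s: 3.4
tcp_pos: [0.4451, 0.0611, 0.0784]
ee_rot: [[-0.139, -0.99, -0.0], [-0.99, 0.139, -0.0], [0.0, 0.0, -1.0]]
wrist_force: [-0.3, 0.5, 3.6]
gripper_width: 0.639
gripper_force: 30.0
```

```bash
python3 -m pendant '[[[0,0,-45],[0,0,0]],[[0,0,-90],[0,0,0]],[[35,-18,-125],[0,0,-0.15]],[[75,-38,-150],[0,0,-0.29]],[[115,-58,-170],[0,0,-0.43]],[[155,-80,-170],[0,0,-0.56]],[[190,-98,-170],[0,0,-0.62]],[[205,-106,-170],[0,0,-0.63]],[[210,-108,-170],[0,0,-0.63]],[[210,-108,-170],[0,0,-0.63]]]'
python3 - <<'E'
from station import r
from h import *
c=r.capture('wrist'); c['k1']=-.09; np.save('w3.npy',c,allow_pickle=True)
s=r.sense(); print(s['tcp_pos'],s['time_s'],s['gripper_width'])
for z in (75,100):
  for k in(-.05,-.09,-.13):
    c['k1']=k
    q,f,v=fit(c,[.513,-.1437,.488],RACK,None,z); print(z,k,q,np.degrees(q[2]),f)
cv2.imwrite('pics/w3.png',cv2.resize(v,(800,600),interpolation=cv2.INTER_AREA))
E
```

```text
time_s: 4.4
tcp_pos: [0.5223, -0.1626, 0.2472]
ee_rot: [[0.469, -0.883, -0.002], [-0.883, -0.469, 0.001], [-0.001, 0.002, -1.0]]
wrist_force: [-0.0, 0.4, -1.5]
gripper_width: 0.64
gripper_force: 30.0
[ 0.52210565 -0.16180436  0.24737918] 4.45 0.6439490263924507
75 -0.05 [ 0.51003597 -0.14389962  0.47927301] 27.46032096465624 1207.5
75 -0.09 [ 0.50990397 -0.14388062  0.47692964] 27.326055351331362 1195.75
75 -0.13 [ 0.51003141 -0.14402371  0.48658033] 27.878999494469273 1179.75
100 -0.05 [ 0.50915168 -0.14207305  0.45616794] 26.136497827940477 1066.0
100 -0.09 [ 0.50920345 -0.14214348  0.45628188] 26.143025797991964 1065.9375
100 -0.13 [ 0.50915057 -0.14223595  0.45839073] 26.263854417085028 1069.4375
```

View pics/w3.png

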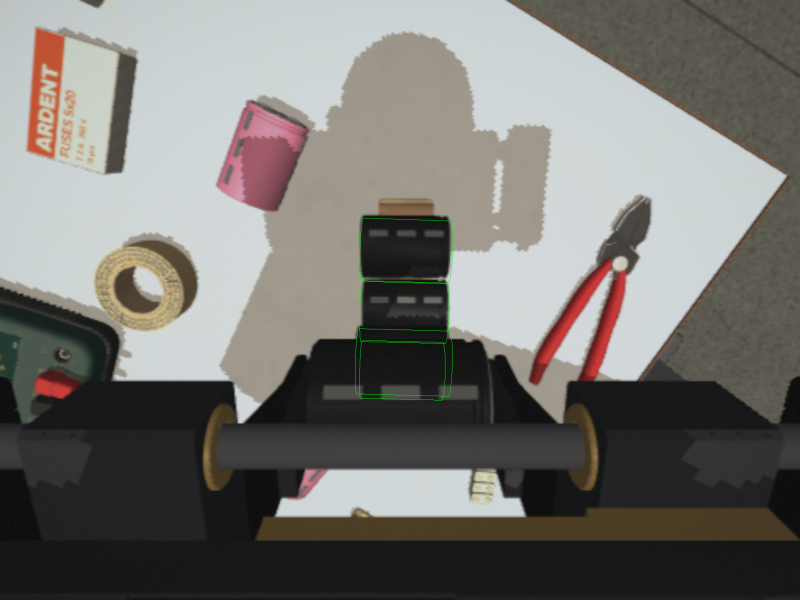

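The rack appears upright at (405,215–340), and the held can at (400,380) hides the seated can. I'll refit using only the visible rows.

Run:
```python
from station import r
from h import *
c=np.load('w3.npy',allow_pickle=True).item()
for z in (75,100):
  for k in(-.05,-.09):
    c['k1']=k
    q,f,v=fit(c,[.512,-.1437,.488],[RACK[0],RACK[1]],[(0,205,512,384)],z); print(z,k,q,np.degrees(q[2]),f)
g=cv2.resize(v[120*S:250*S,170*S:340*S],(680,520));cv2.imwrite('pics/w3b.png',g)
s=r.sense(); t=q[2]; p=[q[0]+.021*np.sin(t),q[1]-.021*np.cos(t),t]; print(s['tcp_pos'],go(s,p,.118))
```

```text
75 -0.05 [ 0.50987913 -0.14382742  0.48669936] 27.885819388778216 316.125
75 -0.09 [ 0.50870747 -0.14470914  0.48699719] 27.902883411850194 314.6875
100 -0.05 [ 0.50936787 -0.14438262  0.48668891] 27.88522060708217 226.5625
100 -0.09 [ 0.50970327 -0.14449342  0.48669634] 27.885646214963597 224.3125
[ 0.52210565 -0.16180436  0.24737918] (array([1.000e-01, 2.700e+00, 1.294e+02]), array([0.0014, 0.0014, 0.0023]))
```

View pics/w3b.png

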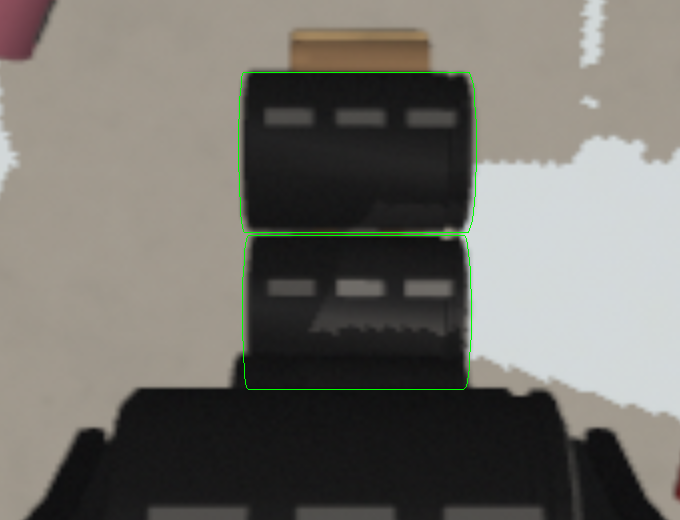

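Run:
```python
from station import r
from h import *
c=np.load('w3.npy',allow_pickle=True).item(); c['k1']=-.09
s=r.sense(); R=np.array(s['ee_rot']); p=np.array(s['tcp_pos'])
y=np.arctan2(-R[1,1],-R[0,1])
for dx in(-.002,0,.002):
  q=p+R[:,0]*dx
  h=hull(c,q,y,(0,0,p[2]-.055)); print(dx,h.min(0),h.max(0),(h.min(0)+h.max(0))/2)
print(pix(c,p+R[:,2]*.07), pix(c,p+R[:,2]*.055))
```

```text
-0.002 [195.39276 223.46687] [317.44458 302.11472] [256.41867 262.7908 ]
0 [195.10884 219.93379] [317.71765 298.77713] [256.41324 259.35547]
0.002 [194.82405 216.37398] [317.99146 295.40778] [256.40775 255.89087]
[[256.37302005 245.91248118]] [[256.45178994 258.95160168]]
```

```bash
python3 -m pendant '[[[-1,3,0],[0,0,0.002]],[[-1,3,40],[0,0,0.002]],[[-1,3,80],[0,0,0.002]],[[-1,3,110],[0,0,0.002]],[[-1,3,124],[0,0,0.002]],[[-1,3,128],[0,0,0.002]],[[-1,3,128],[0,0,0.002]],[[-1,3,128],[0,0,0.002]]]'
python3 - <<'E'
from station import r
from h import *
s=r.sense(); t=.4867; q=[.5097,-.1444]; p=[q[0]+.021*np.sin(t),q[1]-.021*np.cos(t),t]; print(s['tcp_pos'],s['wrist_force'],go(s,p,.113))
E
```

```text
time_s: 5.25
tcp_pos: [0.5204, -0.162, 0.1215]
ee_rot: [[0.47, -0.883, 0.002], [-0.883, -0.47, -0.0], [0.001, -0.002, -1.0]]
wrist_force: [0.2, -0.3, -0.9]
gripper_width: 0.64
gripper_force: 30.0
[ 0.52039882 -0.16203669  0.12150197] [ 0.19002337 -0.27428902 -0.89648939] (array([0.4, 1.2, 8.5]), array([-0.002 , -0.0014,  0.0024]))
```

```bash
python3 -m pendant '[[[0,1,2],[0,0,0]],[[0,1,4],[0,0,0]],[[0,1,6],[0,0,0]],[[0,1,7],[0,0,0]],[[0,1,7],[0,0,0]]]'
python3 -m pendant '[[[0,0,1],[0,0,0]],[[0,0,1],[0,0,0]]]'
```

```text
time_s: 5.75
tcp_pos: [0.5187, -0.163, 0.1131]
ee_rot: [[0.469, -0.883, -0.0], [-0.883, -0.469, -0.0], [-0.0, 0.0, -1.0]]
wrist_force: [-0.3, -0.7, -0.9]
gripper_width: 0.641
gripper_force: 30.0
time_s: 5.95
tcp_pos: [0.5188, -0.163, 0.113]
ee_rot: [[0.469, -0.883, -0.0], [-0.883, -0.469, -0.0], [0.0, 0.0, -1.0]]
wrist_force: [-1.8, 0.9, 4.4]
gripper_width: 0.64
gripper_force: 30.0
```

Contact came at the expected height. Releasing.

```bash
python3 -m pendant '[[[0,0,1],[0,0,0]],[[0,0,0],[0,0,0]],[[0,0,0],[0,0,0]],[[0,0,0],[0,0,0]],[[0,0,0],[0,0,0]]]' 0.9
python3 -m pendant '[[[0,0,-30],[0,0,0]],[[0,0,-70],[0,0,0]],[[0,0,-110],[0,0,0]],[[0,0,-137],[0,0,0]],[[0,0,-137],[0,0,0]],[[0,0,-137],[0,0,0]]]'
python3 - <<'E'
from station import r
from h import *
c=r.capture('wrist'); c['k1']=-.09; np.save('w4.npy',c,allow_pickle=True)
s=r.sense(); print(s['tcp_pos'],s['time_s'],s['gripper_width'])
t=.4867
C=RACK[:3]+[(0,-.021,.058),(0,.021,.058)]
q,f,v=fit(c,[.5097,-.1444,t],C,None,90); print(q,f)
v=cv2.resize(c['frame'][:,:,::-1],None,fx=S,fy=S)
for o in C+[(0,0,.092)]: cv2.polylines(v,[np.round((hull(c,q[:2],q[2],o)+.5)*S).astype(int)],True,(0,255,0),1)
cv2.imwrite('pics/w4.png',cv2.resize(v[70*S:270*S,130*S:390*S],(780,600)))
s=r.sense(); print(go(s,[.5288,.3275,-.13],.2))
E
```

```text
time_s: 6.45
tcp_pos: [0.5188, -0.163, 0.1122]
ee_rot: [[0.469, -0.883, 0.0], [-0.883, -0.469, 0.0], [0.0, -0.0, -1.0]]
wrist_force: [-0.1, -0.3, -0.8]
gripper_width: 0.893
gripper_force: 0.0
time_s: 7.05
tcp_pos: [0.5186, -0.1628, 0.2495]
ee_rot: [[0.469, -0.883, 0.001], [-0.883, -0.469, 0.001], [-0.0, -0.001, -1.0]]
wrist_force: [-0.2, -0.0, -1.1]
gripper_width: 0.901
gripper_force: 0.0
[ 0.51808843 -0.16283152  0.24839967] 7.1 0.9015350827742061
[ 0.51040595 -0.14458916  0.47247352] 381.125
(array([-428.1, -239.2,   48.7]), array([0.0014, 0.0009, 0.6175]))
```

View pics/w4.png

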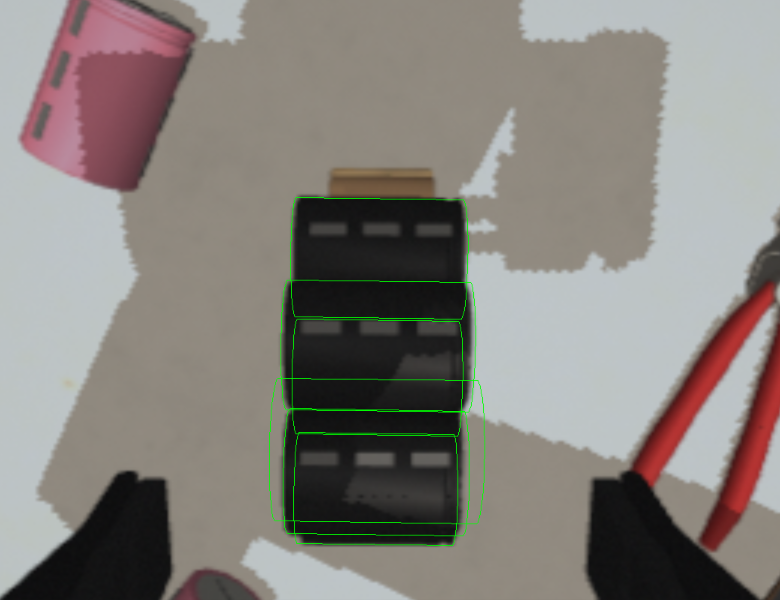

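The second-row can sits in the gap at (378,345), flush beside the seated can at (375,478). Next is canA.

```bash
python3 -m pendant '[[[-428,-239,48],[0,0,0.6175]],[[-428,-239,48],[0,0,0.6175]],[[-428,-239,48],[0,0,0.6175]],[[-428,-239,48],[0,0,0.6175]],[[-428,-239,48],[0,0,0.6175]],[[-428,-239,48],[0,0,0.6175]],[[-428,-239,48],[0,0,0.6175]],[[-428,-239,48],[0,0,0.6175]],[[-428,-239,48],[0,0,0.6175]],[[-428,-239,48],[0,0,0.6175]]]' 1
python3 -m pendant '[[[0,0,0],[0,0,0]],[[0,0,0],[0,0,0]]]'
python3 - <<'E'
from station import r
from h import *
c=r.capture('wrist'); c['k1']=-.09; np.save('w5.npy',c,allow_pickle=True)
s=r.sense(); print(s['tcp_pos'],s['time_s'],s['joints'])
for z in (75,100):
    q,f,v=fit(c,[.5288,.3275,-.13],CAN,None,z); print(q,np.degrees(q[2]),f)
cv2.imwrite('pics/w5.png',cv2.resize(v,(800,600),interpolation=cv2.INTER_AREA))
print(go(s,q,.079))
E
```

```text
time_s: 8.1
tcp_pos: [0.5279, 0.3147, 0.2003]
ee_rot: [[-0.129, -0.992, -0.003], [-0.992, 0.129, -0.003], [0.003, 0.003, -1.0]]
wrist_force: [0.6, 0.1, 0.1]
gripper_width: 0.999
gripper_force: 0.0
time_s: 8.3
tcp_pos: [0.5279, 0.3138, 0.2]
ee_rot: [[-0.127, -0.992, -0.004], [-0.992, 0.127, -0.003], [0.004, 0.003, -1.0]]
wrist_force: [-0.1, -0.7, 0.1]
gripper_width: 1.0
gripper_force: 0.0
[0.52814162 0.31278681 0.20060213] 8.35 [ 4.57194373e+01  2.54079263e+01 -8.19744292e+00 -1.93825984e-02
 -5.66325557e+01 -5.31063079e+01]
[ 0.53177964  0.3284398  -0.10219427] -5.8553005584801765 159.0
[ 0.53073268  0.32862899 -0.10132276] -5.8053663859564715 146.3125
(array([-16.4,  -0.9, 121.5]), array([ 0.0028, -0.0031, -0.0278]))
```

View pics/w5.png

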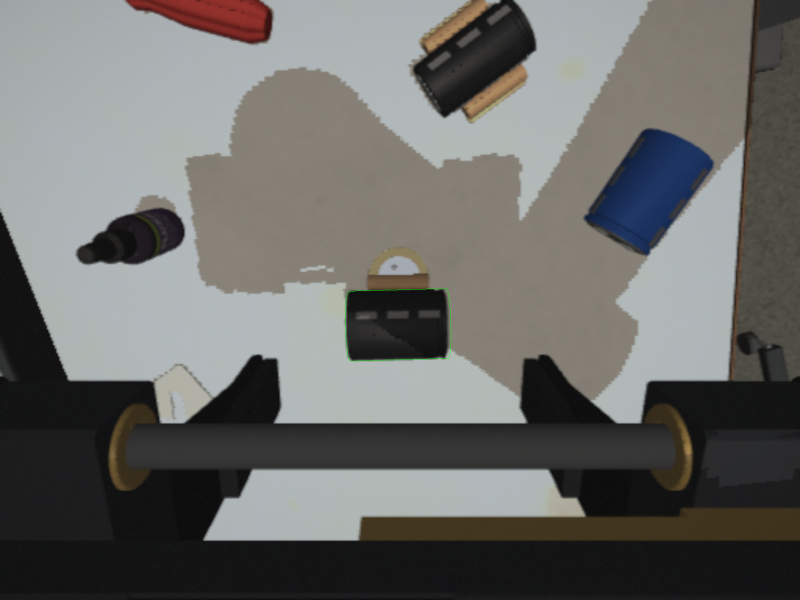

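canA is at (397,325) with a good fit; the thin can at (475,57) is clearly smaller. Descending.

```bash
python3 -m pendant '[[[-16,-1,40],[0,0,-0.028]],[[-16,-1,76],[0,0,-0.028]],[[-16,-1,76],[0,0,-0.028]],[[-16,-1,76],[0,0,-0.028]]]'
python3 - <<'E'
from station import r
from h import *
s=r.sense(); print(s['tcp_pos'],go(s,[.5310,.3286,-.1013],.079))
E
```

```text
time_s: 8.75
tcp_pos: [0.5323, 0.3276, 0.1267]
ee_rot: [[-0.102, -0.995, -0.001], [-0.995, 0.102, -0.002], [0.002, 0.001, -1.0]]
wrist_force: [0.7, -0.0, 1.0]
gripper_width: 0.994
gripper_force: 0.0
[0.53231429 0.32756957 0.12670588] (array([-1. ,  1.4, 47.7]), array([ 0.0005, -0.0017, -0.0012]))
```

```bash
python3 -m pendant '[[[-1,1,25],[0,0,0]],[[-1,1,42],[0,0,0]],[[-1,1,47],[0,0,0]],[[-1,1,47],[0,0,0]]]'
python3 -m pendant '[[[0,0,0],[0,0,0]],[[0,0,0],[0,0,0]],[[0,0,0],[0,0,0]],[[0,0,0],[0,0,0]],[[0,0,0],[0,0,0]],[[0,0,0],[0,0,0]],[[0,0,0],[0,0,0]]]' 0
python3 - <<'E'
from station import r
from h import *
s=r.sense(); print(s['tcp_pos'],go(s,[.5102,-.1445,.48],.25))
E
```

```text
time_s: 9.15
tcp_pos: [0.5318, 0.3299, 0.081]
ee_rot: [[-0.102, -0.995, 0.001], [-0.995, 0.102, 0.001], [-0.001, -0.001, -1.0]]
wrist_force: [-1.2, -0.3, -0.3]
gripper_width: 1.0
gripper_force: 0.0
time_s: 9.85
tcp_pos: [0.5312, 0.3301, 0.0799]
ee_rot: [[-0.101, -0.995, 0.0], [-0.995, 0.101, 0.0], [-0.0, -0.0, -1.0]]
wrist_force: [-1.0, -0.7, 1.7]
gripper_width: 0.64
gripper_force: 30.0
[0.53115536 0.33013999 0.0799015 ] (array([ 474.3,  -27.2, -170.1]), array([-2.000e-04,  1.000e-04, -5.813e-01]))
```

```bash
python3 -m pendant '[[[0,0,-45],[0,0,0]],[[0,0,-90],[0,0,0]],[[40,-2,-115],[0,0,-0.05]],[[85,-5,-140],[0,0,-0.12]],[[130,-8,-160],[0,0,-0.2]],[[175,-10,-170],[0,0,-0.28]],[[220,-13,-170],[0,0,-0.36]],[[265,-15,-170],[0,0,-0.44]],[[310,-18,-170],[0,0,-0.5]],[[355,-21,-170],[0,0,-0.55]]]'
python3 - <<'E'
from station import r
from h import *
s=r.sense(); print(s['tcp_pos'],s['gripper_width'],go(s,[.5102,-.1445,.48],.25))
E
```

```text
time_s: 10.85
tcp_pos: [0.5154, -0.027, 0.2495]
ee_rot: [[0.436, -0.9, -0.0], [-0.9, -0.436, 0.0], [-0.0, 0.0, -1.0]]
wrist_force: [1.3, 0.6, -0.4]
gripper_width: 0.644
gripper_force: 30.0
[ 0.51535048 -0.02697088  0.2495132 ] 0.6438779419522591 (array([103.5,  55.9,  -0.5]), array([ 0.    ,  0.0002, -0.029 ]))
```

```bash
python3 -m pendant '[[[35,19,0],[0,0,-0.02]],[[70,38,0],[0,0,-0.029]],[[95,51,0],[0,0,-0.029]],[[103,56,0],[0,0,-0.029]],[[103,56,0],[0,0,-0.029]],[[103,56,0],[0,0,-0.029]]]'
python3 - <<'E'
from station import r
from h import *
c=r.capture('wrist'); c['k1']=-.09; np.save('w6.npy',c,allow_pickle=True)
s=r.sense(); R=np.array(s['ee_rot']); p=np.array(s['tcp_pos']); print(p,s['gripper_width'],go(s,[.5102,-.1445,.48],.153))
y=np.arctan2(-R[1,1],-R[0,1]); h=hull(c,p,y,(0,0,p[2]-.056)); print(h.min(0),h.max(0))
C=RACK[:3]+[(0,-.021,.058),(0,.021,.058)]
for z in(75,100):
  q,f,_=fit(c,[.5102,-.1445,.48],C,[(0,200,512,384)],z); print(q,f)
v=cv2.resize(c['frame'][:,:,::-1],None,fx=S,fy=S)
for o in C: cv2.polylines(v,[np.round((hull(c,q[:2],q[2],o)+.5)*S).astype(int)],True,(0,255,0),1)
cv2.polylines(v,[np.round((h+.5)*S).astype(int)],True,(0,0,255),1)
cv2.imwrite('pics/w6.png',cv2.resize(v[110*S:310*S,130*S:390*S],(780,600)))
E
```

```text
time_s: 11.45
tcp_pos: [0.5101, -0.1418, 0.2494]
ee_rot: [[0.46, -0.888, -0.0], [-0.888, -0.46, 0.0], [-0.0, 0.0, -1.0]]
wrist_force: [0.6, 0.3, -1.2]
gripper_width: 0.64
gripper_force: 30.0
[ 0.51027427 -0.14146403  0.24950722] 0.6415506784113229 (array([ 2.7,  1.5, 96.5]), array([-0.    ,  0.0003, -0.0015]))
[195.52135 218.39037] [317.39172 296.6178 ]
[ 0.51027806 -0.14501844  0.4754425 ] 476.9375
[ 0.51073218 -0.14507948  0.47698177] 238.625
```

View pics/w6.png

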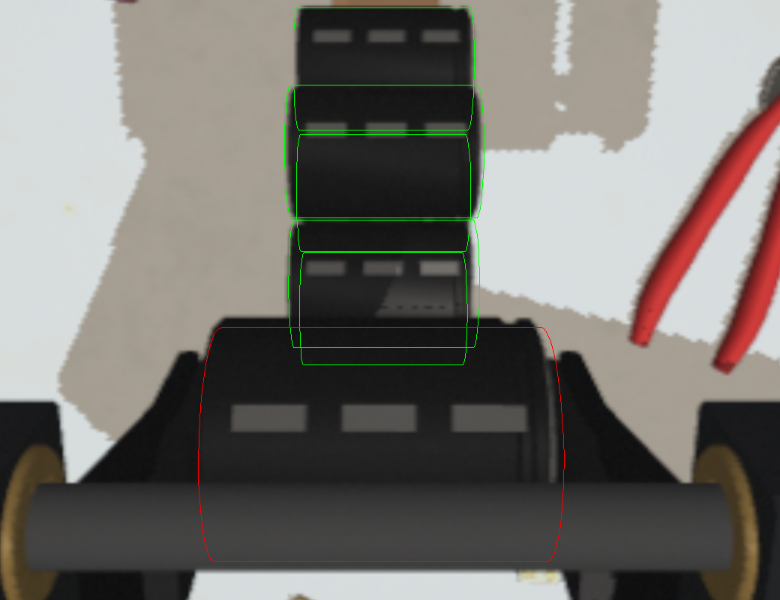

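The held can at (380,440) is aligned with the stack, whose second row lies at y 85–345 in the crop. Descending onto the top gap.

```bash
python3 -m pendant '[[[2.5,1.5,20],[0,0,-0.002]],[[2.5,1.5,50],[0,0,-0.002]],[[2.5,1.5,75],[0,0,-0.002]],[[2.5,1.5,88],[0,0,-0.002]],[[2.5,1.5,93],[0,0,-0.002]],[[2.5,1.5,93],[0,0,-0.002]],[[2.5,1.5,93],[0,0,-0.002]]]'
python3 - <<'E'
from station import r
from h import *
s=r.sense(); print(s['tcp_pos'],s['wrist_force'],go(s,[.5104,-.1450,.477],.148))
E
```

```text
time_s: 12.2
tcp_pos: [0.5108, -0.1448, 0.1575]
ee_rot: [[0.462, -0.887, 0.002], [-0.887, -0.462, -0.0], [0.001, -0.002, -1.0]]
wrist_force: [-0.5, -0.6, -0.8]
gripper_width: 0.641
gripper_force: 30.0
[ 0.51081258 -0.14475665  0.15750016] [-0.5226084  -0.5586338  -0.77000876] (array([0. , 0.5, 9.5]), array([-0.0015, -0.001 ,  0.0037]))
```

```bash
python3 -m pendant '[[[-0.7,0.3,3],[0,0,0]],[[-0.7,0.3,5],[0,0,0]],[[-0.7,0.3,7],[0,0,0]],[[-0.7,0.3,8],[0,0,0]],[[-0.7,0.3,8],[0,0,0]]]'
python3 -m pendant '[[[0,0,1],[0,0,0]],[[0,0,1],[0,0,0]]]'
```

```text
time_s: 12.7
tcp_pos: [0.5094, -0.1448, 0.1485]
ee_rot: [[0.461, -0.887, -0.0], [-0.887, -0.461, -0.0], [-0.0, 0.0, -1.0]]
wrist_force: [0.2, -0.3, 0.2]
gripper_width: 0.638
gripper_force: 30.0
time_s: 12.9
tcp_pos: [0.5096, -0.1448, 0.1482]
ee_rot: [[0.462, -0.887, 0.0], [-0.887, -0.462, -0.0], [0.0, -0.0, -1.0]]
wrist_force: [-0.7, 0.1, 4.1]
gripper_width: 0.637
gripper_force: 30.0
```

Contact at the expected height with little side force. Releasing, retreating and checking.

```bash
python3 -m pendant '[[[0,0,0],[0,0,0]],[[0,0,0],[0,0,0]],[[0,0,0],[0,0,0]],[[0,0,0],[0,0,0]],[[0,0,0],[0,0,0]]]' 0.9
python3 -m pendant '[[[0,0,-15],[0,0,0]],[[0,0,-40],[0,0,0]],[[0,0,-75],[0,0,0]],[[0,0,-110],[0,0,0]],[[0,0,-130],[0,0,0]],[[0,0,-130],[0,0,0]],[[0,0,-130],[0,0,0]],[[0,0,-130],[0,0,0]]]'
python3 - <<'E'
from station import r
from h import *
c=r.capture('wrist'); s=r.capture('scene'); a=c['frame'][60:260,120:390,::-1]; b=s['frame'][140:200,265:320,::-1]
a=cv2.resize(a,(600,444),interpolation=cv2.INTER_CUBIC); b=cv2.resize(b,(200,218),interpolation=cv2.INTER_CUBIC)
o=np.zeros((444,800,3),np.uint8); o[:,:600]=a; o[:218,600:]=b; cv2.imwrite('pics/end.png',o)
E
```

```text
time_s: 13.4
tcp_pos: [0.5094, -0.1448, 0.1475]
ee_rot: [[0.461, -0.887, -0.0], [-0.887, -0.461, -0.0], [-0.0, 0.0, -1.0]]
wrist_force: [-0.2, 0.6, -0.5]
gripper_width: 0.888
gripper_force: 0.0
time_s: 14.2
tcp_pos: [0.5087, -0.1447, 0.2761]
ee_rot: [[0.461, -0.887, -0.003], [-0.887, -0.461, 0.0], [-0.002, 0.003, -1.0]]
wrist_force: [-0.3, 0.6, -0.8]
gripper_width: 0.901
gripper_force: 0.0
```

View pics/end.png

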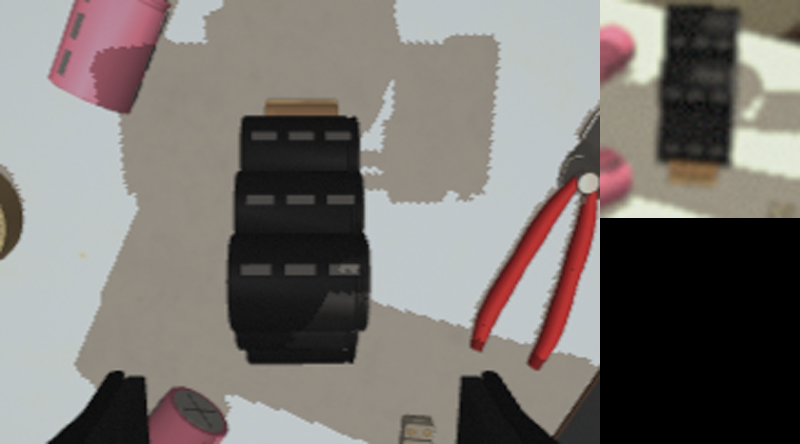

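The top can lies at (300,285), resting between the two second-row cans. It is parallel to them, its ends are flush, and the gripper is clear.

```bash
python3 -c "
from station import r
print(r.finish_job())"
```

```text
the job is handed in; nothing more can be done
None
```

I completed the 3-2-1 pyramid and handed it in at about 14 s: one 40 mm can is in the second-row gap and the other on top, both released, parallel and about flush in the last wrist picture.

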